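Bring a moulded lever from the open mould to the microscope

ROBOT

A 6-joint arm with a two-finger parallel gripper is mounted at the origin on the work surface. World frame = base frame: x ahead of the robot, y to its left, z up, the work surface at z = 0. Lengths are in mm, angles in rad, forces in N, time in s.
With the tool pointing down it reaches from about 350 to 800 mm from the base axis. Payload 7.3 kg.
Tool frame: the origin (TCP) lies at the very end of the fingers, on their centre line; the grasp point (between the pads) lies 19 mm behind it; z points along the fingers, y is the direction in which the jaws open and shut (so a half turn about z gives the same grasp; the last joint's range is limited). The gripper opens to 85 mm and grips with 20 to 120 N. Pads are 22 mm wide; open, the fingers measure 114 mm over their backs; the gripper's body (76 mm by 85 mm) begins 54 mm behind the grasp point. The pads swing forward as they close: fully open they stand 13 mm farther back than shut.
Start: joints at [-1.408, 0.342, 1.524, -0, 1.275, -0.146], TCP at [159.578, -500.179, 231.322] pointing down, gripper open.
Joint ranges: [-2.53, 2.53], [-0.77, 2.02], [0.04, 2.7], [-1, 4.14], [0.28, 2.66], [-3.11, 3.11]. Speed limits (rad/s): [2.57, 2.57, 3.14, 3.14, 3.14, 3.14].

INTERFACE

Orientations are given as a 3x3 rotation matrix whose columns are the frame's x, y, z axes.
In Python, from rig import get_obs, read_camera, calibration, finish_job gives the robot as it stands.
- The arm moves only by the tool play_rows, never from a script. Its argument "motion" is one flat list of numbers, 7 for each row, row after row: the shift along the tool's x, y, z each as a share of 0.025 m, from -1 to 1, then the turn, a rotation vector about the tool's x, y, z each as a share of 0.1 rad, from -1 to 1, then the opening, from 0 (shut) to 1 (fully open). In form: [dx, dy, dz, rx, ry, rz, fingers, dx, dy, dz, rx, ry, rz, fingers, ...]. A call has 1 to 20 rows; each row shifts and turns the commanded pose from where the row before left it, along the tool's axes as they then stand; what a row does not reach is not made up. A row lasts 1/8 s, in which the tool goes at most 62.5 mm and 10.7 degrees, less where a joint would pass 70% of its speed; a pose out of reach is approached as far as the arm can. A call with a number of a shift or a turn outside -1 to 1 is refused whole. A call with a gripper value outside its range is refused whole. The fingers move at their own pace and stop on an object; the grip force is fixed at half the most. Time passes only in rows, so rows that do not move let the fingers close. It gives the time, the measured TCP pose, the force and the opening at its end, in the units of the state.
- get_obs(): the state, without advancing time (a new reading comes with each control period).
- read_camera(name): name is "scene" or "top" or "wrist"; returns (picture, depth): 420x560x3 uint8, red, green, blue; 420x560 float32, mm along the optical axis (not along the pixel's ray), 0 where there is no reading.
- calibration(name): a dict with "fx", "fy", "cx", "cy" (pixels), "R" (3x3) and "t" (3): a world point X has camera coordinates R X + t; the wrist camera has in their place "hand_eye" (4x4, takes a point from camera to tool coordinates, whose origin is the TCP and whose axes are the flange's). Camera axes: x right, y down, z forward; pixel columns grow to the right and rows downward; lengths in mm; the calibration is good to about 2 mm. A picture is of the moment at which its call begins: read the wrist's pose just before it. calibration takes no time and is no camera call.
- finish_job(): hands the job in, once; it reports no verdict.
The state is a dict: "t": time; "q": joint angles; "dq": joint speeds; "joint_efforts": joint torques, N m; "eef_pos": TCP position; "tcp_rot": TCP orientation; "wrist_force": force on the tool from outside, world axes, zero at the start; "torque": the same for the moment, N m; "width": finger opening in mm.
Only numpy, scipy, OpenCV 4.12 (cv2) and the standard library are available. Lean on these libraries where they do the work, as an engineer would, in place of code of your own. Each camera call takes 0.05 s, during which the arm holds its last target.

TASK

Lift the black lever moulding out of the open mould and lay it down flat on the cork pad, then let go and take it again by the tail end of its shaft. Set it flat on the microscope's stage with its ring head centred under the lens and its shaft lying between the two stage clips, out to the front, and let go. Do not knock the microscope's optics or disturb the other things on the table.

Things in the scene. Friction and masses are not known exactly. Their poses are not given: they have to be found in the camera images.
- lever: the lever moulding, plain black plastic, 178 mm long, 14 mm thick, about 100 g: a ring head (outer diameter 56 mm, hole 30 mm) with a straight shaft 20 mm wide that ends 150 mm from the ring's centre. Origin at the underside, at the ring's centre; x runs along the shaft towards the tail, z up. It starts lying in the mould, ring in the octagonal pocket
- lever_mid (a point): point in the middle of the shaft, at half thickness, 59 mm from the ring's centre (close to the balance point)
- lever_tail (a point): point at the tail end of the shaft, at half thickness, 135 mm from the ring's centre, 15 mm from the end; axes as the lever's
- die: open mould half, fixed aluminium block 214 x 92 x 40 mm, origin under its centre, x along its length. Lever-shaped cavity with 2 mm clearance all round, its floor 24 mm above the table; the lever's top lies 2 mm below the block's top. Ring centre at x = -59 mm, tail towards +x; a fixed core pin, diameter 22 mm, 10 mm high, stands inside the ring
- die_slot (a point): centre of the floor of a 50 mm wide slot milled right across the mould block (along its y), 12 mm above the table; axes as the mould's. Only in this slot can fingers reach the sides of the lever
- pad: cork pad fixed to the table, 170 x 140 x 8 mm, origin under its centre, x along the longer side; the steel weight stands on it near the +y edge
- scope: white digital microscope, fixed. Origin on the table under the stage centre; front is -x, column at x = 108 to 163 mm, 355 mm high. Base plate 25 mm high, x = -90 to 170 mm, y = -95 to 95 mm. Two stage clips, upright steel pins of diameter 12 mm, 14 mm high, stand on the base at x = -50 mm, y = +34 and -34 mm
- stage (a point): the centre of the stage, on the top of the microscope's base (25 mm above the table), straight below the lens; axes as the microscope's
- optics: the microscope's lens tube with its ring light, straight above the stage: ring light of diameter 84 mm from 115 to 135 mm above the table, tube of diameter up to 68 mm above it, camera cube 50 mm up to 375 mm. Origin at the middle of the ring light's underside, 115 mm above the table
- weight: steel setting weight with a knob, diameter 34 mm, 46 mm high, standing on the cork pad towards its +y long edge; origin under its centre
- lens_cap: black lens cap, diameter 42 mm, 15 mm high, on the corner of the microscope's base; origin under its centre
- tray: grey open tray 120 x 200 x 40 mm with finished small black mouldings; origin under its centre
- jar: glass jar, diameter 60 mm, 85 mm high; origin under its centre
- can: steel can, diameter 54 mm, 130 mm high; origin under its centre
- gauge_block: steel block 60 x 32 x 22 mm; origin under its centre
Mind the look-alikes: they are no part of the job. Of the things that look like the pad, the larger one is meant. Several things have the shape of the lever; the one meant has the colours described above.

How it is judged:
By the outcome, as a careful person would: the job done as asked, in the order asked, and still so for the second after the job is handed in, with the robot touching nothing.
It also fails if it takes over 59 s, if anything falls off the work surface, if the arm or the gripper's body presses on something with over 40 N, if the wrist force passes 120 N, or if a joint passes its speed limit or range.

## Working session

There is one attempt and no reset: what is moved stays moved. The work goes in short steps, Python scripts to look and compute and a tool call to move; the robot and the scene stay as the last step left them, time stands still between calls to the robot, and variables do not carry over. Pictures are saved under pics/ and viewed, and the job is handed in when it is done.

Besides the shell and the picture viewer there is one more tool, called after ">>>" by a JSON object that holds its "name" and its "arguments", one argument or row to a line. play_rows: Moves the arm, as the interface text tells. Its arguments: {"type":"object","properties":{"motion":{"type":"array"}},"required":["motion"]}

```bash
ls; mkdir -p pics; cat > h.py <<'E'
import numpy as np, cv2
from rig import get_obs, read_camera, calibration, finish_job
def snap(name,fn):
    o=get_obs(); p,d=read_camera(name)
    cv2.imwrite('pics/%s.png'%fn,p[:,:,::-1]); np.savez('pics/%s.npz'%fn,p=p,d=d,pos=o['eef_pos'],rot=o['tcp_rot'])
    return p,d
def cloud(name,fn):
    z=np.load('pics/%s.npz'%fn); d=z['d']; c=calibration(name)
    v,u=np.mgrid[0:d.shape[0],0:d.shape[1]]
    P=np.stack([(u-c['cx'])/c['fx']*d,(v-c['cy'])/c['fy']*d,d],-1).reshape(-1,3)
    if name=='wrist':
        H=np.array(c['hand_eye']); P=P@H[:3,:3].T+H[:3,3]; W=P@np.array(z['rot']).T+z['pos']
    else:
        W=(P-np.array(c['t']))@np.array(c['R'])
    W=W.reshape(d.shape+(3,)); W[d==0]=np.nan
    return z['p'],W
E
python3 - <<'E'
from h import *
for n in ['scene','top','wrist']: snap(n,n+'0')
print(get_obs()); print(calibration('wrist'))
E
```

```text
pics
{'t': 0.15, 'q': array([-1.40801971e+00,  3.42531580e-01,  1.52479028e+00, -6.32190100e-06,
        1.27541854e+00, -1.45997578e-01]), 'dq': array([ 0.00145217,  0.00039648, -0.00349879,  0.00098517,  0.00051852,
       -0.00100072]), 'joint_efforts': array([ 1.94479668e-03, -4.33905673e+01, -2.46148467e+01, -9.30344595e-05,
        5.73704951e-03,  3.67782195e-05]), 'eef_pos': array([ 159.51370217, -499.86200509,  230.80430965]), 'tcp_rot': array([[ 9.52706253e-01,  3.03892675e-01, -1.91971315e-04],
       [ 3.03892693e-01, -9.52705595e-01,  1.13159931e-03],
       [ 1.60992596e-04, -1.13642042e-03, -9.99999341e-01]]), 'wrist_force': array([-0.16375349, -0.08954085, -0.24882098]), 'torque': array([ 0.03274326, -0.01978491,  0.01745088]), 'width': 85.64817523427816}
{'fx': 306.0211996474447, 'fy': 306.0211996474447, 'cx': 280.88485948132796, 'cy': 213.28737891607736, 'hand_eye': array([[ 8.51655839e-04, -9.66150862e-01, -2.57976330e-01,
         6.49214182e+01],
       [ 9.99999092e-01,  5.53352780e-04,  1.22892205e-03,
         8.81090923e-01],
       [-1.04457218e-03, -2.57977142e-01,  9.66150456e-01,
        -1.42613534e+02],
       [ 0.00000000e+00,  0.00000000e+00,  0.00000000e+00,
         1.00000000e+00]])}
```

View pics/scene0.png

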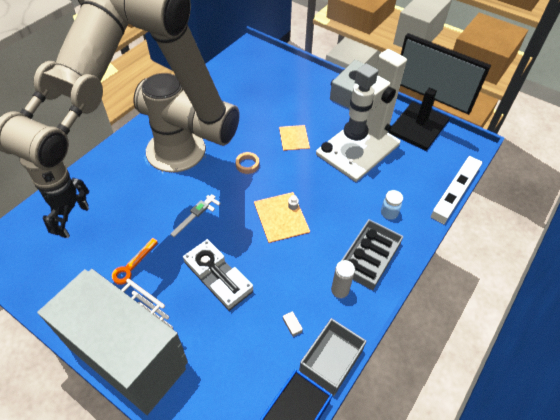

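View pics/top0.png

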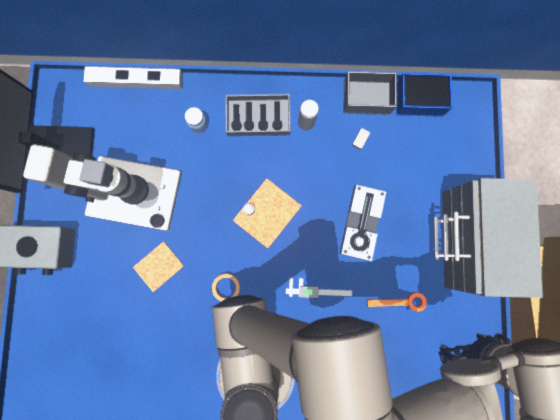

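View pics/wrist0.png

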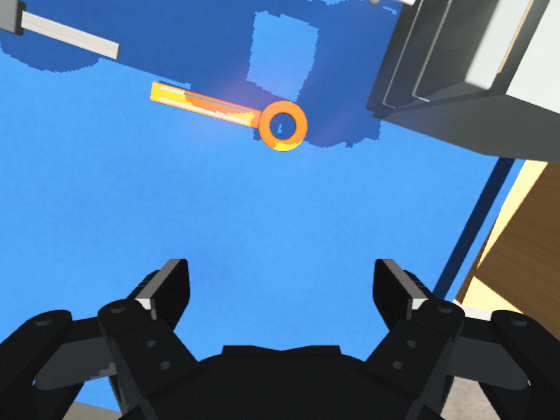

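Top view: there are three lever-shaped candidates.
- The black lever in the mould, around (363,225).
- An orange spanner-like lever at (400,302).
- Small black mouldings in the tray, around (258,115).

The one in the mould is meant, being black and lying in the mould. The larger cork pad is at (267,213) with the weight at (248,209), and the smaller look-alike pad is at (158,267). The microscope is at (133,190).

```bash
python3 - <<'E'
from h import *
p,W=cloud('top','top0')
for n,(u,v) in dict(table=(300,160),die1=(378,190),die2=(350,252),pad=(285,215),weight=(248,209),base=(165,185),small=(158,267),jar=(196,118),can=(309,108),cap=(157,220)).items(): print(n,W[v,u].round(1))
c=cv2.resize(p[165:280,60:410],None,fx=2.28,fy=2.28,interpolation=cv2.INTER_CUBIC); cv2.imwrite('pics/topc.png',c[:,:,::-1])
def rect(m,n):
    k,l,s,_=cv2.connectedComponentsWithStats(m.astype(np.uint8)); i=1+np.argmax(s[1:,4]); q=W[l==i]
    r=cv2.minAreaRect(q[:,:2].astype(np.float32)); print(n,s[i],r,np.nanmedian(q[:,2])); print(cv2.boxPoints(r).round(1).tolist())
Z=W[...,2]; U,V=np.meshgrid(range(560),range(420))
m=(Z>30)&(Z<50)&(U>335)&(U<395)&(V>175)&(V<270); rect(m,'die')
hsv=cv2.cvtColor(p,cv2.COLOR_RGB2HSV)
org=(hsv[...,0]<25)&(hsv[...,1]>90)&(U>225)&(U<305)&(V>170)&(V<255); rect(org,'pad')
m=(Z>15)&(Z<33)&(U>80)&(U<185)&(V>150)&(V<235); rect(m,'base')
m=(Z>30)&(Z<70)&(U>225)&(U<305)&(V>170)&(V<255); rect(m,'weight')
E
```

```text
table [ 6.557e+02 -1.177e+02 -3.000e-01]
die1 [ 559.8 -354.5   39.2]
die2 [ 370.3 -271.    36.2]
pad [478.6 -74.5   8.4]
weight [489.   37.1  54. ]
base [559.6 297.6  23. ]
small [308.9 308.8   3.8]
jar [753.5 199.3  87.2]
can [ 778.1 -133.3  129.4]
cap [450.  311.5  35.3]
die [ 341  185   45   76 1690] ((460.5281982421875, -310.44384765625), (93.18254852294922, 214.26458740234375), 77.92666625976562) 37.35262128987843
[[346.0, -333.6000061035156], [555.5, -378.3999938964844], [575.0, -287.29998779296875], [365.5, -242.5]]
pad [239 192  61  55 984] ((384.0289001464844, -24.34443473815918), (0.0, 10.593189239501953), 0.0) 6.285941470795607
[[384.0, -19.0], [384.0, -29.600000381469727], [384.0, -29.600000381469727], [384.0, -19.0]]
base [  85  156   95   75 3243] ((533.3966674804688, 397.23602294921875), (260.5875549316406, 189.9882354736328), 81.2052230834961) 23.729023006931115
[[419.6000061035156, 283.0], [607.4000244140625, 254.0], [647.2000122070312, 511.5], [459.3999938964844, 540.5]]
weight [243 204  11  11  99] ((490.8676452636719, 38.43109130859375), (31.374292373657227, 30.44672393798828), 1.6124446392059326) 39.98721122217873
[[474.79998779296875, 53.20000076293945], [475.6000061035156, 22.799999237060547], [507.0, 23.700000762939453], [506.1000061035156, 54.099998474121094]]
```

View pics/topc.png

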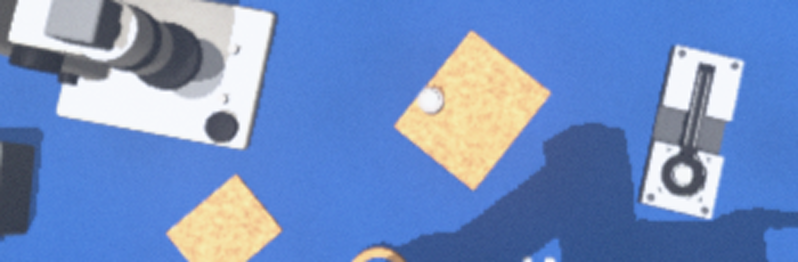

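```bash
cat >> h.py <<'E'
def plane(name,uv,z):
    c=calibration(name); R=np.array(c['R']); t=np.array(c['t']); uv=np.atleast_2d(uv).astype(float)
    r=np.stack([(uv[:,0]-c['cx'])/c['fx'],(uv[:,1]-c['cy'])/c['fy'],np.ones(len(uv))],1)@R
    o=-R.T@t; return o+r*((z-o[2])/r[:,2])[:,None]
E
python3 - <<'E'
from h import *
z=np.load('pics/top0.npz'); p=z['p']
U,V=np.meshgrid(range(560),range(420))
hsv=cv2.cvtColor(p,cv2.COLOR_RGB2HSV)
org=((hsv[...,0]<30)&(hsv[...,1]>60)&(U>225)&(U<310)&(V>170)&(V<255)).astype(np.uint8)
org=cv2.morphologyEx(org,cv2.MORPH_CLOSE,np.ones((5,5)))
uv=np.argwhere(org)[:,::-1]; q=plane('top',uv,8)[:,:2].astype(np.float32)
r=cv2.minAreaRect(q); print(r,cv2.boxPoints(r).round(1).tolist())
# black scope optics and lever head
p_,W=cloud('top','top0')
m=(W[...,2]>100)&(W[...,2]<145)&(U>80)&(U<185)&(V>150)&(V<235); q=W[m]; print(len(q)); 
print(cv2.minEnclosingCircle(q[:,:2].astype(np.float32)))
# lever dark pixels on die
die=(U>335)&(U<395)&(V>180)&(V<265)&(hsv[...,2]<60)
q=plane('top',np.argwhere(die)[:,::-1],38)[:,:2]; print(len(q),cv2.minAreaRect(q.astype(np.float32)))
s,Ws=cloud('scene','scene0')
c=cv2.resize(s[30:180,280:420],None,fx=4,fy=4,interpolation=cv2.INTER_CUBIC); cv2.imwrite('pics/sc.png',c[:,:,::-1])
c=cv2.resize(s[180:320,170:320],None,fx=4,fy=4,interpolation=cv2.INTER_CUBIC); cv2.imwrite('pics/sd.png',c[:,:,::-1])
E
```

```text
((484.2373352050781, -17.974166870117188), (137.2564239501953, 167.13705444335938), 53.08845520019531) [[376.20001220703125, -22.700000762939453], [509.79998779296875, -123.0], [592.2999877929688, -13.300000190734863], [458.6000061035156, 87.0999984741211]]
373
((520.1332397460938, 406.17095947265625), 90.71138763427734)
0 ((0.0, 0.0), (0.0, 0.0), 0.0)
```

View pics/sd.png

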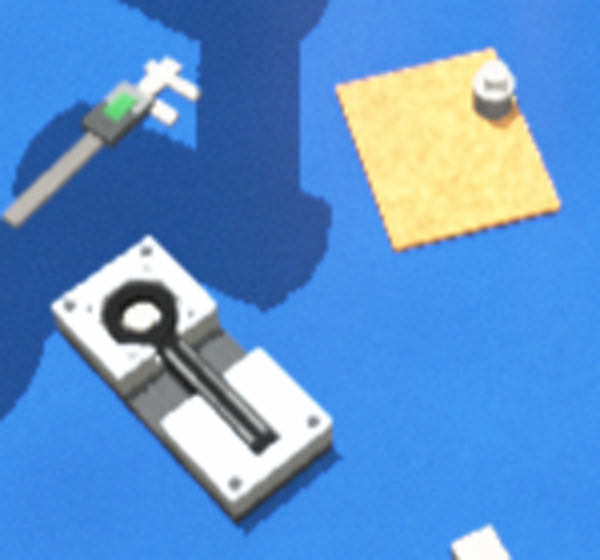

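View pics/sc.png

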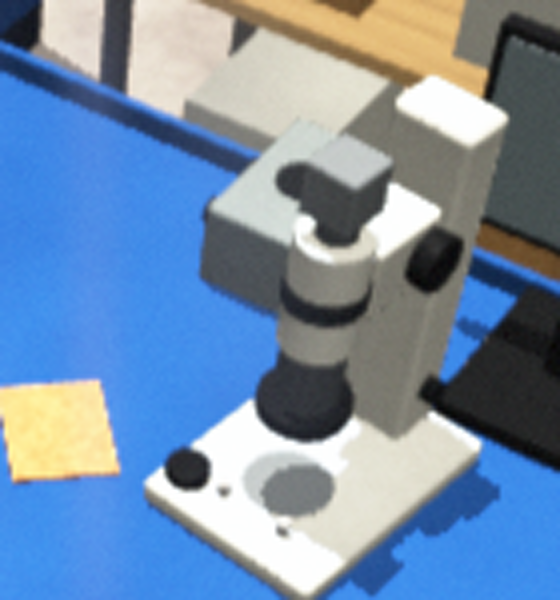

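```bash
python3 - <<'E'
from h import *
for n in ['top','scene']:
    p,W=cloud(n,n+'0'); w=W.reshape(-1,3); w=w[~np.isnan(w[:,0])]
    m=(w[:,1]<-380)&(w[:,1]>-900)&(w[:,0]>200)&(w[:,0]<700)&(w[:,2]>20)&(w[:,2]<600)
    q=w[m]; print(n,len(q),q.min(0),q.max(0))
    for y in range(-900,-380,40):
        s=q[(q[:,1]>=y)&(q[:,1]<y+40)]
        if len(s): print(y,s[:,2].max().round(),s[:,0].min().round(),s[:,0].max().round())
E
```

```text
top 12675 [ 200.00421384 -749.11404945   20.14986363] [ 699.41816398 -380.15945954  598.92902777]
-780 31.0 200.0 699.0
-740 224.0 200.0 699.0
-700 223.0 269.0 570.0
-660 224.0 270.0 569.0
-620 223.0 269.0 569.0
-580 223.0 269.0 569.0
-540 577.0 222.0 484.0
-500 591.0 200.0 230.0
-460 580.0 200.0 219.0
-420 599.0 200.0 208.0
scene 13888 [ 200.02189699 -750.91202428   20.04891578] [ 573.16113231 -380.00288134  599.20348927]
-780 35.0 200.0 568.0
-740 226.0 202.0 572.0
-700 228.0 269.0 572.0
-660 228.0 267.0 572.0
-620 227.0 268.0 572.0
-580 226.0 269.0 573.0
-540 592.0 200.0 487.0
-500 592.0 200.0 234.0
-460 578.0 200.0 239.0
-420 599.0 200.0 558.0
```

```bash
cat >> h.py <<'E'
def yaw_of(R): return np.degrees(np.arctan2(R[1][0],R[0][0]))
def go(target,yaw,f,n=None,dyaw=None,prt=True):
    """print rows for straight path to target (mm), tool yaw deg (tool x heading), levelling the tool"""
    from scipy.spatial.transform import Rotation as Ro
    o=get_obs(); p=np.array(o['eef_pos']); R=np.array(o['tcp_rot'])
    if dyaw is None: dyaw=(yaw-yaw_of(R)+180)%360-180
    Rt=Ro.from_euler('z',yaw,degrees=True).as_matrix()@np.diag([1,-1,-1])
    L=np.array(target)-p
    # tilt residual: handle as rotation after yaw
    N=int(max(np.ceil(np.abs(np.linalg.norm(L))/25+.01),np.ceil(abs(np.radians(dyaw))/.1),1)); N=max(N,n or 1)
    rows=[]; P=p.copy(); C=R.copy()
    for i in range(N):
        want=p+L*(i+1)/N
        s=np.clip(np.round(C.T@(want-P)/25,2),-1,1)
        if i<N-1:
            rv=np.array([0,0,-np.radians(dyaw)/N/.1])
        else: rv=Ro.from_matrix(C.T@Rt).as_rotvec()/.1
        rv=np.clip(np.round(rv,2),-1,1)
        P=P+C@(s*25); C=C@Ro.from_rotvec(rv*.1).as_matrix()
        rows.append([float(x)+0. for x in s]+[float(x)+0. for x in rv]+[f])
    print('t',o['t'],'pos',p.round(1),'yaw',round(yaw_of(R),2),'w',round(o['width'],1),'F',np.round(o['wrist_force'],1),'N',N,'end',P.round(1),yaw_of(C).round(2))
    for k in range(0,N,20): print('['+', '.join('%g'%x for r in rows[k:k+20] for x in r)+']')
E
python3 -c "
from h import *
go([440,-308,205],-12.07,1)"
```

```text
t 0.15 pos [ 159.5 -499.9  230.8] yaw 17.69 w 85.6 F [-0.2 -0.1 -0.2] N 14 end [ 440.1 -308.1  205. ] -12.04
[0.93, -0.28, 0.07, 0, 0, 0.37, 1, 0.92, -0.31, 0.08, 0, 0, 0.37, 1, 0.91, -0.35, 0.07, 0, 0, 0.37, 1, 0.89, -0.38, 0.08, 0, 0, 0.37, 1, 0.88, -0.41, 0.07, 0, 0, 0.37, 1, 0.86, -0.45, 0.08, 0, 0, 0.37, 1, 0.85, -0.47, 0.07, 0, 0, 0.37, 1, 0.83, -0.51, 0.07, 0, 0, 0.37, 1, 0.8, -0.54, 0.08, 0, 0, 0.37, 1, 0.79, -0.56, 0.07, 0, 0, 0.37, 1, 0.77, -0.6, 0.08, 0, 0, 0.37, 1, 0.74, -0.62, 0.07, 0, 0, 0.37, 1, 0.72, -0.66, 0.07, 0, 0, 0.37, 1, 0.7, -0.67, 0.08, -0.01, 0, 0.38, 1]
```

>>> {"name": "play_rows", "arguments": {
  "motion": [0.93,-0.28,0.07,0,0,0.37,1,0.92,-0.31,0.08,0,0,0.37,1,0.91,-0.35,0.07,0,0,0.37,1,0.89,-0.38,0.08,0,0,0.37,1,0.88,-0.41,0.07,0,0,0.37,1,0.86,-0.45,0.08,0,0,0.37,1,0.85,-0.47,0.07,0,0,0.37,1,0.83,-0.51,0.07,0,0,0.37,1,0.8,-0.54,0.08,0,0,0.37,1,0.79,-0.56,0.07,0,0,0.37,1,0.77,-0.6,0.08,0,0,0.37,1,0.74,-0.62,0.07,0,0,0.37,1,0.72,-0.66,0.07,0,0,0.37,1,0.7,-0.67,0.08,0,0,0.38,1,0,0,0,0,0,0,1,0,0,0,0,0,0,1]
}}

```text
t: 2.15
eef_pos: [439.6, -308.6, 205.1]
tcp_rot: [[0.978, -0.208, -0.001], [-0.208, -0.978, -0.0], [-0.001, 0.0, -1.0]]
wrist_force: [-0.2, 0.0, -0.3]
width: 85.6
```

```bash
python3 - <<'E'
from h import *
snap('wrist','w1'); snap('top','top1')
p,W=cloud('wrist','w1'); Z=W[...,2]
m=((Z>33)&(Z<46)).astype(np.uint8); k,l,s,_=cv2.connectedComponentsWithStats(m); i=1+np.argmax(s[1:,4]); q=W[l==i]
r=cv2.minAreaRect(q[:,:2].astype(np.float32)); print(s[i],r,cv2.boxPoints(r).round(1).tolist(),np.median(q[:,2]))
E
```

```text
[ 235   80   90  194 7953] ((452.8486328125, -311.4906311035156), (92.16023254394531, 197.99354553222656), 78.04188537597656) [[346.5, -336.1000061035156], [540.0999755859375, -377.1000061035156], [559.2000122070312, -286.8999938964844], [365.5, -245.89999389648438]] 38.877074585199125
```

View pics/w1.png

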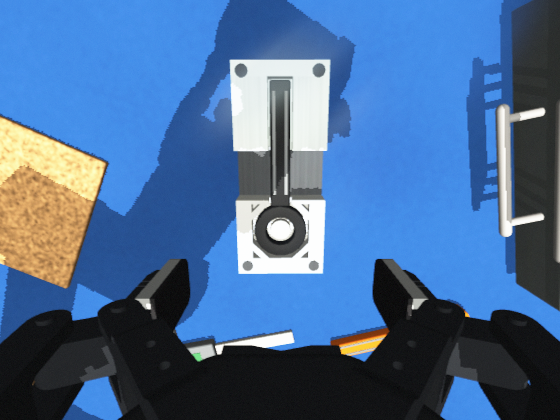

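```bash
python3 - <<'E'
from h import *
go([460.6,-313.1,70],-12,1)
p,W=cloud('wrist','w1'); print(W[230,281],W[175,281],W[175,250],W[85,281])
p,W=cloud('top','top1'); U,V=np.meshgrid(range(560),range(420))
cv2.imwrite('pics/t1c.png',cv2.resize(p[170:280,310:410],None,fx=5,fy=5,interpolation=cv2.INTER_CUBIC)[:,:,::-1])
E
```

```text
t 2.25 pos [ 439.5 -308.9  205.3] yaw -12.07 w 85.7 F [ 0.  -0.5  0.3] N 6 end [ 460.5 -313.2   70.1] -12.02
[0.14, 0, 0.9, 0, 0, 0, 1, 0.15, 0, 0.9, 0, 0, 0, 1, 0.14, -0.01, 0.91, 0, 0, 0, 1, 0.14, 0, 0.9, 0, 0, 0, 1, 0.15, 0, 0.9, 0, 0, 0, 1, 0.14, 0, 0.9, 0, 0, -0.01, 1]
[ 402.9075172  -302.26160767   33.09265853] [ 461.70015758 -314.69451207   37.48274406] [ 465.24060395 -280.59475357   11.25493772] [ 544.82746721 -332.28204446   38.18308279]
```

>>> {"name": "play_rows", "arguments": {
  "motion": [0.14,0,0.9,0,0,0,1,0.15,0,0.9,0,0,0,1,0.14,0,0.9,0,0,0,1,0.14,0,0.9,0,0,0,1,0.15,0,0.9,0,0,0,1,0.14,0,0.9,0,0,0,1,0,0,0,0,0,0,1,0,0,0,0,0,0,1]
}}

```text
t: 3.25
eef_pos: [461.1, -313.6, 71.2]
tcp_rot: [[0.978, -0.209, 0.001], [-0.209, -0.978, -0.001], [0.001, 0.001, -1.0]]
wrist_force: [0.1, -0.9, -0.0]
width: 85.2
```

```bash
python3 - <<'E'
from h import *
snap('wrist','w2')
go([460.6,-313.1,15],-12,1)
E
```

```text
t 3.3 pos [ 461.3 -313.6   71.4] yaw -12.07 w 85.0 F [-0.4 -0.4 -0.1] N 3 end [ 460.5 -313.    14.9] -12.01
[-0.01, -0.01, 0.75, 0, 0, 0, 1, -0.01, 0, 0.75, 0, 0, 0, 1, -0.02, -0.01, 0.76, 0.01, -0.01, -0.01, 1]
```

View pics/w2.png

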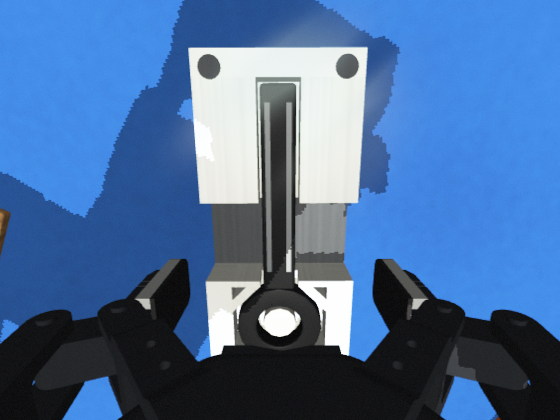

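>>> {"name": "play_rows", "arguments": {
  "motion": [-0.01,-0.02,0.75,0,0,0,1,-0.01,0,0.75,0,0,0,1,-0.01,0,0.76,0,0,0,1,0,0,0,0,0,0,1,0,0,0,0,0,0,1]
}}

```text
t: 3.92
eef_pos: [461.1, -312.9, 15.1]
tcp_rot: [[0.978, -0.209, 0.001], [-0.209, -0.978, -0.001], [0.002, 0.001, -1.0]]
wrist_force: [-0.6, -0.7, 0.5]
width: 85.2
```

>>> {"name": "play_rows", "arguments": {
  "motion": [0,0,0,0,0,0,0,0,0,0,0,0,0,0,0,0,0,0,0,0,0,0,0,0,0,0,0,0,0,0,0,0,0,0,0,0,0,0,0,0,0,0]
}}

```text
t: 4.68
eef_pos: [460.7, -312.5, 14.2]
tcp_rot: [[0.978, -0.209, 0.001], [-0.209, -0.978, -0.001], [0.001, 0.0, -1.0]]
wrist_force: [-0.1, 0.4, 4.6]
width: 19.0
```

>>> {"name": "play_rows", "arguments": {
  "motion": [0,0,-0.2,0,0,0,0,0,0,-0.2,0,0,0,0,0,0,-0.4,0,0,0,0,0,0,-0.6,0,0,0,0,0,0,-0.8,0,0,0,0,0,0,-0.8,0,0,0,0,0,0,-0.8,0,0,0,0,0,0,-0.8,0,0,0,0]
}}

```text
t: 5.68
eef_pos: [460.6, -312.3, 130.6]
tcp_rot: [[0.978, -0.209, 0.001], [-0.209, -0.978, -0.001], [0.001, 0.001, -1.0]]
wrist_force: [-0.4, -0.3, -0.3]
width: 18.9
```

```bash
python3 - <<'E'
from h import *
snap('wrist','w3')
a=np.radians
go([478,-32.1,125],168.1,0,dyaw=180.1,n=36)
E
```

```text
t 5.725 pos [ 461.7 -313.3  133.2] yaw -12.04 w 18.7 F [ 1.6 -1.1  1.2] N 36 end [478.1 -32.1 125. ] 168.1
[-0.05, -0.31, 0.01, 0, 0, -0.87, 0, -0.02, -0.31, 0.01, 0, 0, -0.87, 0, 0.01, -0.31, 0, 0, 0, -0.87, 0, 0.03, -0.32, 0.01, 0, 0, -0.87, 0, 0.06, -0.3, 0.01, 0, 0, -0.87, 0, 0.09, -0.3, 0.01, 0, 0, -0.87, 0, 0.11, -0.29, 0.01, 0, 0, -0.87, 0, 0.14, -0.28, 0, 0, 0, -0.87, 0, 0.16, -0.27, 0.01, 0, 0, -0.87, 0, 0.19, -0.25, 0.01, 0, 0, -0.87, 0, 0.21, -0.24, 0.01, 0, 0, -0.87, 0, 0.22, -0.22, 0.01, 0, 0, -0.87, 0, 0.24, -0.19, 0, 0, 0, -0.87, 0, 0.26, -0.18, 0.01, 0, 0, -0.87, 0, 0.28, -0.15, 0.01, 0, 0, -0.87, 0, 0.28, -0.13, 0.01, 0, 0, -0.87, 0, 0.3, -0.1, 0.01, 0, 0, -0.87, 0, 0.3, -0.07, 0, 0, 0, -0.87, 0, 0.31, -0.05, 0.01, 0, 0, -0.87, 0, 0.32, -0.02, 0.01, 0, 0, -0.87, 0]
[0.31, 0, 0.01, 0, 0, -0.87, 0, 0.31, 0.03, 0.01, 0, 0, -0.87, 0, 0.31, 0.06, 0, 0, 0, -0.87, 0, 0.3, 0.09, 0.01, 0, 0, -0.87, 0, 0.29, 0.11, 0.01, 0, 0, -0.87, 0, 0.28, 0.14, 0.01, 0, 0, -0.87, 0, 0.27, 0.16, 0.01, 0, 0, -0.87, 0, 0.26, 0.18, 0.01, 0, 0, -0.87, 0, 0.23, 0.2, 0, 0, 0, -0.87, 0, 0.22, 0.23, 0.01, 0, 0, -0.87, 0, 0.2, 0.24, 0.01, 0, 0, -0.87, 0, 0.17, 0.26, 0.01, 0, 0, -0.87, 0, 0.16, 0.27, 0.01, 0, 0, -0.87, 0, 0.12, 0.29, 0, 0, 0, -0.87, 0, 0.11, 0.29, 0.01, 0, 0, -0.87, 0, 0.07, 0.31, 0.01, -0.03, 0.05, -0.99, 0]
```

View pics/w3.png

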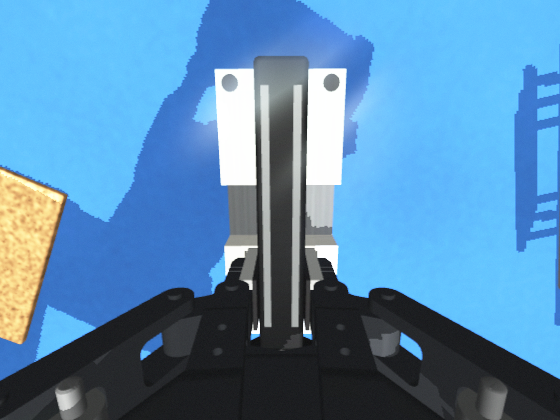

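>>> {"name": "play_rows", "arguments": {
  "motion": [-0.05,-0.31,0.01,0,0,-0.87,0,-0.02,-0.31,0.01,0,0,-0.87,0,0.01,-0.31,0,0,0,-0.87,0,0.03,-0.32,0.01,0,0,-0.87,0,0.06,-0.3,0.01,0,0,-0.87,0,0.09,-0.3,0.01,0,0,-0.87,0,0.11,-0.29,0.01,0,0,-0.87,0,0.14,-0.28,0,0,0,-0.87,0,0.16,-0.27,0.01,0,0,-0.87,0,0.19,-0.25,0.01,0,0,-0.87,0,0.21,-0.24,0.01,0,0,-0.87,0,0.22,-0.22,0.01,0,0,-0.87,0,0.24,-0.19,0,0,0,-0.87,0,0.26,-0.18,0.01,0,0,-0.87,0,0.28,-0.15,0.01,0,0,-0.87,0,0.28,-0.13,0.01,0,0,-0.87,0,0.3,-0.1,0.01,0,0,-0.87,0,0.3,-0.07,0,0,0,-0.87,0,0.31,-0.05,0.01,0,0,-0.87,0,0.32,-0.02,0.01,0,0,-0.87,0]
}}

```text
t: 8.22
eef_pos: [469.7, -155.7, 125.2]
tcp_rot: [[0.038, 0.999, 0.0], [0.999, -0.038, -0.0], [-0.0, 0.0, -1.0]]
wrist_force: [-0.2, -0.8, -1.3]
width: 19.1
```

>>> {"name": "play_rows", "arguments": {
  "motion": [0.31,0,0.01,0,0,-0.87,0,0.31,0.03,0.01,0,0,-0.87,0,0.31,0.06,0,0,0,-0.87,0,0.3,0.09,0.01,0,0,-0.87,0,0.29,0.11,0.01,0,0,-0.87,0,0.28,0.14,0.01,0,0,-0.87,0,0.27,0.16,0.01,0,0,-0.87,0,0.26,0.18,0.01,0,0,-0.87,0,0.23,0.2,0,0,0,-0.87,0,0.22,0.23,0.01,0,0,-0.87,0,0.2,0.24,0.01,0,0,-0.87,0,0.17,0.26,0.01,0,0,-0.87,0,0.16,0.27,0.01,0,0,-0.87,0,0.12,0.29,0,0,0,-0.87,0,0.11,0.29,0.01,0,0,-0.87,0,0.07,0.31,0.01,0,0,-0.99,0,0,0,0,0,0,0,0,0,0,0,0,0,0,0]
}}

```text
t: 10.48
eef_pos: [477.0, -31.2, 121.8]
tcp_rot: [[-0.978, 0.208, 0.0], [0.208, 0.978, -0.0], [-0.0, -0.0, -1.0]]
wrist_force: [0.2, -0.3, -1.5]
width: 18.9
```

```bash
python3 - <<'E'
from h import *
snap('wrist','w4'); snap('top','top4')
go([478,-32.1,25.5],168.1,0)
p=np.load('pics/top4.npz')['p']
cv2.imwrite('pics/t4c.png',cv2.resize(p[150:290,180:400],None,fx=3.6,fy=3.6,interpolation=cv2.INTER_CUBIC)[:,:,::-1])
E
```

```text
t 10.575 pos [476.9 -31.3 121.6] yaw 168.01 w 18.9 F [-0.8  0.3 -0.2] N 4 end [478.  -32.1  25.4] 168.12
[-0.01, -0.01, 0.96, 0, 0, 0, 0, -0.01, 0, 0.96, 0, 0, 0, 0, -0.02, -0.01, 0.96, 0, 0, 0, 0, -0.01, 0, 0.97, 0, 0, -0.02, 0]
```

View pics/w4.png

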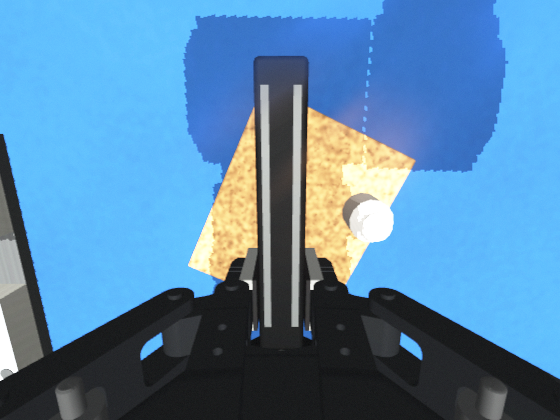

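View pics/t4c.png

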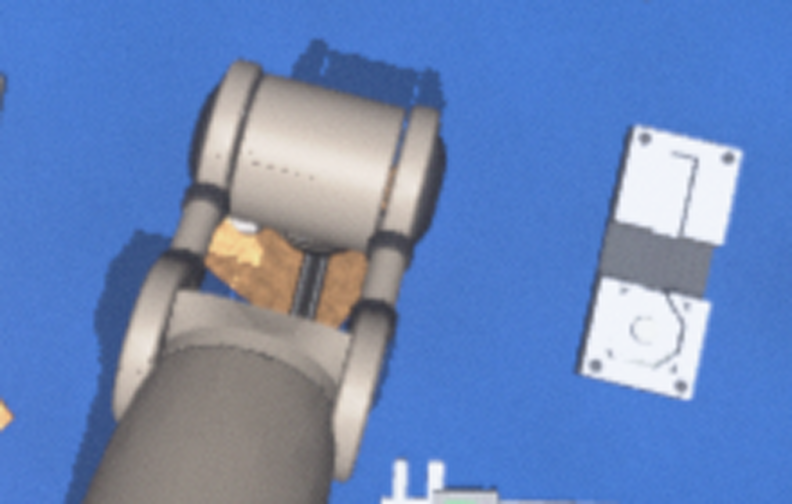

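>>> {"name": "play_rows", "arguments": {
  "motion": [-0.01,-0.01,0.9,0,0,0,0,-0.01,0,0.9,0,0,0,0,-0.02,-0.01,0.9,0,0,0,0,-0.01,0,0.9,0,0,0,0,0,0,0.5,0,0,0,0,0,0,0.3,0,0,0,0,0,0,0,0,0,0,0,0,0,0,0,0,0,0]
}}

```text
t: 11.58
eef_pos: [478.5, -31.9, 12.1]
tcp_rot: [[-0.978, 0.206, 0.001], [0.206, 0.978, -0.0], [-0.001, -0.0, -1.0]]
wrist_force: [0.3, 0.3, -0.6]
width: 19.1
```

>>> {"name": "play_rows", "arguments": {
  "motion": [0,0,0.08,0,0,0,0,0,0,0.06,0,0,0,0,0,0,0,0,0,0,0,0,0,0,0,0,0,0]
}}

```text
t: 12.08
eef_pos: [478.2, -31.8, 8.3]
tcp_rot: [[-0.978, 0.206, 0.001], [0.206, 0.978, -0.0], [-0.001, -0.0, -1.0]]
wrist_force: [-0.5, 0.3, 4.5]
width: 18.6
```

>>> {"name": "play_rows", "arguments": {
  "motion": [0,0,0,0,0,0,0.25,0,0,0,0,0,0,0.25,0,0,0,0,0,0,0.25]
}}

```text
t: 12.45
eef_pos: [478.2, -31.8, 8.1]
tcp_rot: [[-0.978, 0.206, 0.0], [0.206, 0.978, -0.0], [-0.0, -0.0, -1.0]]
wrist_force: [-0.4, -0.6, 3.3]
width: 21.3
```

>>> {"name": "play_rows", "arguments": {
  "motion": [0,0,0,0,0,0,0.3,0,0,0,0,0,0,0.3,0,0,0,0,0,0,0.4,0,0,0,0,0,0,0.4]
}}

```text
t: 12.95
eef_pos: [477.9, -31.8, 7.9]
tcp_rot: [[-0.978, 0.206, -0.0], [0.206, 0.978, 0.0], [0.0, -0.0, -1.0]]
wrist_force: [0.3, -0.2, 0.2]
width: 34.4
```

>>> {"name": "play_rows", "arguments": {
  "motion": [0,0,-0.3,0,0,0,0.5,0,0,-0.8,0,0,0,0.5,0,0,-0.8,0,0,0,0.5,0.4,0,-0.8,0,0,0,0.5,0.8,0,-0.8,0,0,0,0.5,0.8,0,0,0,0,0,0.5,0.8,0,0,0,0,0,0.5,0.4,0,0,0,0,0,0.5,0,0,0,0,0,0,0.5,0,0,0,0,0,0,0.5]
}}

```text
t: 14.2
eef_pos: [400.7, -15.5, 95.7]
tcp_rot: [[-0.978, 0.206, 0.001], [0.206, 0.978, -0.0], [-0.001, -0.0, -1.0]]
wrist_force: [0.6, 0.4, -0.0]
width: 42.7
```

```bash
python3 - <<'E'
from h import *
snap('wrist','w5')
snap('scene','s5')
E
```

```text
(no output)
```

View pics/w5.png

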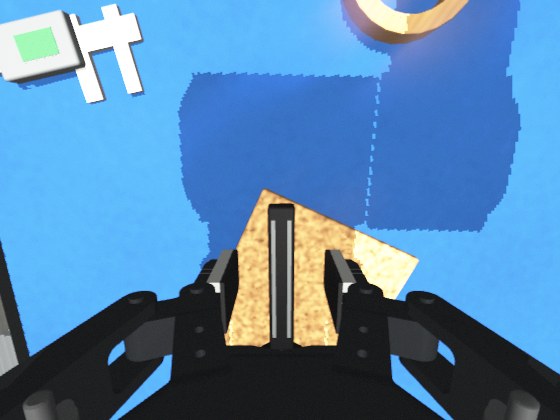

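View pics/s5.png

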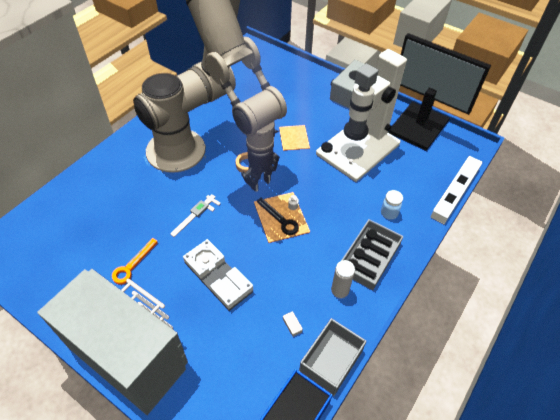

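The lever lies flat on the pad, clear of the weight. In the scene view the ring is at (288,226). In the wrist view the tail end is at (281,205), centred between the fingers.

```bash
python3 - <<'E'
from h import *
p,W=cloud('wrist','w5')
for v in (207,212,230,270,310,335): print(v,W[v,281].round(1),W[v,275].round(1))
p,W=cloud('scene','s5'); cv2.imwrite('pics/s5c.png',cv2.resize(p[180:250,240:320],None,fx=7,fy=7,interpolation=cv2.INTER_CUBIC)[:,:,::-1])
g=p.max(2); U,V=np.meshgrid(range(560),range(420)); m=(g<75)&(U>250)&(U<305)&(V>195)&(V<240)
q=W[m]; q=q[~np.isnan(q[:,0])]; print(len(q),np.percentile(q[:,2],[5,50,95]))
r=cv2.minAreaRect(q[:,:2].astype(np.float32)); print(r)
E
```

```text
207 [389.3 -14.1  21.2] [388.4 -18.4  21.2]
212 [392.6 -14.8  22.6] [391.9 -19.1  21.8]
230 [406.2 -17.6  22.5] [405.6 -22.1  21.2]
270 [437.7 -24.3  22.6] [437.  -28.8  22.2]
310 [472.1 -31.5  22. ] [471.3 -36.2  21.7]
335 [494.4 -36.2  22.5] [493.  -40.9  23.1]
302 [11.86183673 20.51526232 25.97067076]
((477.306884765625, -26.581314086914062), (53.0032844543457, 176.0279998779297), 70.74348449707031)
```

View pics/s5c.png

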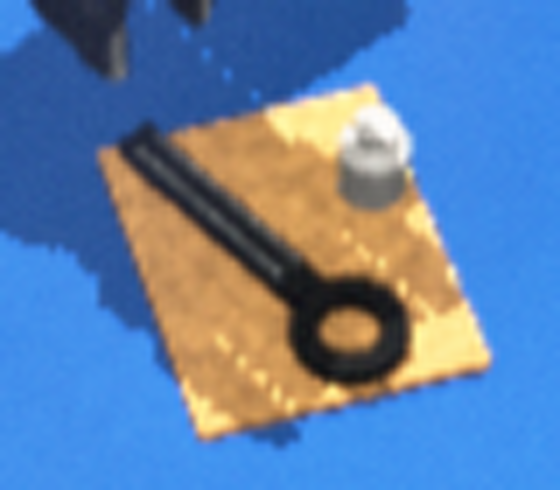

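```bash
python3 -c "
from h import *
go([403.5,-16.8,10],168.1,0.5)"
```

```text
t 14.3 pos [400.4 -15.5  95.5] yaw 168.09 w 42.3 F [ 0.1  0.4 -0.1] N 4 end [403.5 -16.9  10. ] 168.09
[-0.03, -0.01, 0.86, 0, 0, 0, 0.5, -0.03, 0, 0.85, 0, 0, 0, 0.5, -0.04, -0.01, 0.86, 0, 0, 0, 0.5, -0.03, -0.01, 0.85, 0, 0.01, 0, 0.5]
```

>>> {"name": "play_rows", "arguments": {
  "motion": [-0.03,-0.01,0.86,0,0,0,0.5,-0.03,0,0.85,0,0,0,0.5,-0.04,-0.01,0.86,0,0,0,0.5,-0.03,-0.01,0.85,0,0,0,0.5,0,0,0,0,0,0,0.5,0,0,0,0,0,0,0.5]
}}

```text
t: 15.05
eef_pos: [403.2, -16.8, 10.4]
tcp_rot: [[-0.978, 0.206, 0.0], [0.206, 0.978, -0.0], [-0.0, -0.0, -1.0]]
wrist_force: [-0.1, 0.7, 1.4]
width: 43.4
```

>>> {"name": "play_rows", "arguments": {
  "motion": [0,0,0,0,0,0,0,0,0,0,0,0,0,0,0,0,0,0,0,0,0,0,0,0,0,0,0,0,0,0,0,0,0,0,0]
}}

```text
t: 15.68
eef_pos: [403.4, -16.8, 11.0]
tcp_rot: [[-0.979, 0.206, 0.002], [0.206, 0.979, -0.001], [-0.002, -0.0, -1.0]]
wrist_force: [-1.2, 0.8, 4.6]
width: 18.1
```

>>> {"name": "play_rows", "arguments": {
  "motion": [0,0,-0.15,0,0,0,0,0,0,-0.3,0,0,0,0,0,0,-0.5,0,0,0,0,0,0,-0.7,0,0,0,0,0,0,-0.8,0,0,0,0,0,0,-0.8,0,0,0,0,0,0,-0.5,0,0,0,0,0,0,0,0,0,0,0,0,0,0,0,0,0,0]
}}

```text
t: 16.8
eef_pos: [402.4, -16.6, 103.4]
tcp_rot: [[-0.978, 0.206, -0.001], [0.206, 0.978, 0.0], [0.001, -0.0, -1.0]]
wrist_force: [-0.0, -0.8, -1.4]
width: 18.2
```

```bash
python3 - <<'E'
from h import *
snap('wrist','w6')
p,W=snap('scene','s6'); p,W=cloud('scene','s6')
cv2.imwrite('pics/s6c.png',cv2.resize(p[130:270,210:350],None,fx=4.2,fy=4.2,interpolation=cv2.INTER_CUBIC)[:,:,::-1])
o=get_obs(); print(o['eef_pos'],o['q'],o['width'])
E
```

```text
[402.27654562 -16.59543998 103.15062339] [-2.32081027e-01  2.94954832e-01  2.01701169e+00 -1.10542164e-04
  8.31127171e-01 -1.59500043e+00] 18.368748079477285
```

View pics/s6c.png

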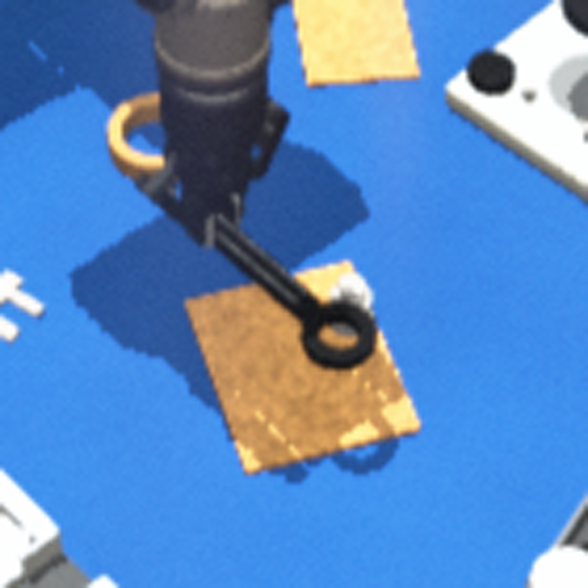

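View pics/w6.png

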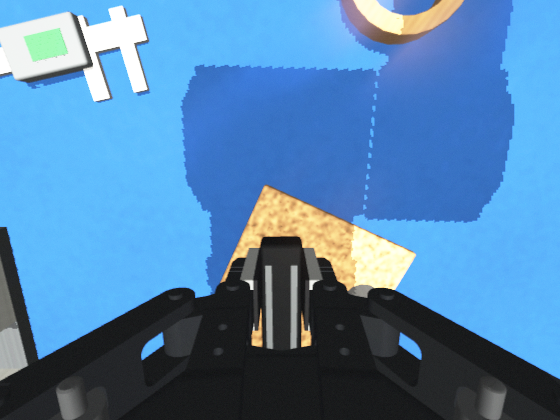

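```bash
python3 - <<'E'
from h import *
for z in ['s6']:
    p,W=cloud('scene',z); g=p.max(2)
    d=np.array([-.979,.206]); pos=np.array([402.3,-16.6])
    q=W[(g<70)]; q=q[~np.isnan(q[:,0])]
    s=-(q[:,:2]-pos)@d; l=(q[:,:2]-pos)@np.array([.206,.979])
    for a in range(20,170,15):
        m=(s>a)&(s<a+15)&(abs(l)<35)&(q[:,2]>55)&(q[:,2]<140)
        if m.sum(): print(a,m.sum(),np.percentile(q[m,2],[10,50,90]).round(1),np.median(l[m]).round(1),l[m].min().round(1),l[m].max().round(1))
E
```

```text
20 16 [109.6 112.6 116.4] -3.2 -13.0 2.6
35 17 [105.6 110.3 114.3] -6.5 -10.5 2.8
50 17 [103.7 111.8 115.5] -8.3 -11.4 1.7
65 20 [107.3 112.2 114.9] -6.1 -12.1 3.0
80 20 [103.2 110.6 113.7] -5.8 -10.1 6.9
95 22 [108.2 111.7 115.5] -3.0 -12.9 6.2
110 53 [106.1 111.3 116.1] -0.8 -23.7 17.0
125 34 [102.5 111.8 114.8] -15.8 -30.8 19.5
140 45 [105.3 111.2 115.6] -14.9 -27.9 24.5
155 35 [103.7 111.6 114.6] -4.3 -20.6 11.6
```

```bash
python3 - <<'E'
from h import *
p,W=cloud('top','top4'); pos=np.array([477,-31.3,121.6]); a=np.arctan2(pos[1],pos[0])
q=W.reshape(-1,3); q=q[~np.isnan(q[:,0])]-pos
A=q[:,0]*np.cos(a)+q[:,1]*np.sin(a); B=-q[:,0]*np.sin(a)+q[:,1]*np.cos(a); Z=q[:,2]
for lo in range(0,500,40):
    m=(Z>lo)&(Z<lo+40)&(abs(A)<250)&(abs(B)<150)
    if m.sum()>3: print('dz',lo,m.sum(),'along',np.percentile(A[m],[1,50,99]).round(),'perp',np.percentile(B[m],[1,99]).round())
m=(Z>150)&(abs(B)<150)
for lo in range(-160,120,20):
    k=m&(A>lo)&(A<lo+20)
    if k.sum(): print('A',lo,'Zmax',Z[k].max().round(),'B',np.percentile(B[k],[1,99]).round())
p,W=cloud('scene','s6'); pos=np.array([402.3,-16.6,103.2]); a=-0.232
q=W.reshape(-1,3); q=q[~np.isnan(q[:,0])]-pos
a=np.arctan2(pos[1],pos[0]);A=q[:,0]*np.cos(a)+q[:,1]*np.sin(a); B=-q[:,0]*np.sin(a)+q[:,1]*np.cos(a); Z=q[:,2]
print('scene')
for lo in range(60,440,30):
    m=(Z>lo)&(Z<lo+30)&(abs(A)<120)&(abs(B)<150)
    if m.sum()>3: print('dz',lo,m.sum(),'along',np.percentile(A[m],[1,50,99]).round(),'perp',np.percentile(B[m],[1,99]).round())
# optics
p,W=cloud('scene','s6');q=W.reshape(-1,3); q=q[~np.isnan(q[:,0])]
for lo in range(100,400,20):
    m=(q[:,2]>lo)&(q[:,2]<lo+20)&(abs(q[:,0]-527)<100)&(q[:,1]>250)&(q[:,1]<460)
    if m.sum()>3: print('opt',lo,m.sum(),np.percentile(q[m],[2,98],axis=0)[:,:2].round().tolist())
E
```

```text
dz 0 133 along [-77. -53. -29.] perp [-3. 21.]
dz 120 14 along [-38. -36. -31.] perp [-18.  22.]
dz 160 9 along [-39. -37. -30.] perp [-14.  28.]
dz 200 27 along [-40. -38. -33.] perp [-10.  22.]
dz 240 11 along [-41. -40. -31.] perp [-32.  17.]
dz 280 34 along [-47. -41.  24.] perp [-62.  44.]
dz 320 2880 along [-58.  -7.  43.] perp [-65.  68.]
dz 360 299 along [-94. -67.  -8.] perp [-48.  71.]
dz 400 1458 along [-161. -104.  -71.] perp [-41.  81.]
dz 440 1247 along [-182. -128. -100.] perp [-23.  75.]
dz 480 1722 along [-217. -163. -135.] perp [-17.  80.]
A -160 Zmax 513.0 B [-34.  79.]
A -140 Zmax 491.0 B [-37.  80.]
A -120 Zmax 466.0 B [-40.  78.]
A -100 Zmax 442.0 B [-47.  75.]
A -80 Zmax 427.0 B [-49.  73.]
A -60 Zmax 374.0 B [-55.  69.]
A -40 Zmax 360.0 B [-63.  67.]
A -20 Zmax 360.0 B [-66.  68.]
A 0 Zmax 360.0 B [-66.  67.]
A 20 Zmax 360.0 B [-62.  63.]
A 40 Zmax 345.0 B [11. 55.]
scene
dz 60 153 along [-12.  12.  22.] perp [-62.  58.]
dz 90 174 along [-20.   5.  22.] perp [-66.  58.]
dz 120 131 along [-23.  21.  39.] perp [-40.  21.]
dz 150 217 along [-21.  24.  39.] perp [
[... 404 characters left out ...]
] perp [-46.  67.]
dz 420 563 along [-118.  -81.  -56.] perp [-45.  73.]
opt 100 49 [[502.0, 318.0], [583.0, 460.0]]
opt 120 225 [[492.0, 313.0], [573.0, 458.0]]
opt 140 100 [[507.0, 324.0], [580.0, 460.0]]
opt 160 104 [[506.0, 324.0], [582.0, 460.0]]
opt 180 83 [[511.0, 324.0], [582.0, 459.0]]
opt 200 100 [[503.0, 320.0], [566.0, 427.0]]
opt 220 151 [[505.0, 321.0], [594.0, 446.0]]
opt 240 213 [[502.0, 319.0], [596.0, 453.0]]
opt 260 261 [[505.0, 321.0], [594.0, 456.0]]
opt 280 289 [[506.0, 321.0], [578.0, 459.0]]
opt 300 202 [[499.0, 323.0], [580.0, 459.0]]
opt 320 103 [[505.0, 326.0], [583.0, 460.0]]
opt 340 136 [[503.0, 327.0], [581.0, 460.0]]
opt 360 239 [[505.0, 327.0], [555.0, 377.0]]
```

```bash
python3 - <<'E'
from h import *
def comp(W,m):
    k,l,s,_=cv2.connectedComponentsWithStats(m.astype(np.uint8)); i=1+np.argmax(s[1:,4]); return W[l==i],s[i]
for cam,f in [('top','top0'),('top','top4'),('scene','s6'),('scene','scene0')]:
    p,W=cloud(cam,f); X,Y,Z=W[...,0],W[...,1],W[...,2]; R=(abs(X-530)<130)&(Y>240)&(Y<560)
    q,s=comp(W,R&(Z>365)&(Z<385)&(Y<400)); r=cv2.minAreaRect(q[:,:2].astype(np.float32)); print(cam,f,'cube',s[4],np.round(r[0],1),np.round(r[1],1),round(r[2],1),np.median(q[:,2]).round(1))
    q,s=comp(W,R&(Z>18)&(Z<32)); r=cv2.minAreaRect(q[:,:2].astype(np.float32)); print('  base',s[4],np.round(r[0],1),np.round(r[1],1),round(r[2],1),np.median(q[:,2]).round(1), cv2.boxPoints(r).round().tolist())
    q,s=comp(W,R&(Z>112)&(Z<138)&(Y<410));
    # ring light circle fit w/ outer: sample
    print('  ringlight',s[4],q[:,:2].min(0).round(1),q[:,:2].max(0).round(1),cv2.minEnclosingCircle(q[:,:2].astype(np.float32)))
    q,s=comp(W,R&(Z>345)&(Z<362)); 
    print('  col',s[4],cv2.minAreaRect(q[:,:2].astype(np.float32)))
E
```

```text
top top0 cube 537 [527.5 357.3] [50.4 50.1] 81.1 373.4
  base 3172 [533.3 397.5] [260.1 189.8] 81.2 23.8 [[420.0, 283.0], [607.0, 254.0], [647.0, 512.0], [459.0, 541.0]]
  ringlight 296 [485.8 315.5] [567.7 387.3] ((526.8577270507812, 356.633056640625), 41.61460876464844)
  col 857 ((548.3880615234375, 490.01837158203125), (55.09910202026367, 80.40721893310547), 80.08232879638672)
top top4 cube 537 [527.7 357.3] [50.4 50.2] 81.3 373.5
  base 3159 [533.3 397.2] [260.7 189.7] 81.1 23.8 [[419.0, 283.0], [607.0, 254.0], [647.0, 511.0], [460.0, 541.0]]
  ringlight 294 [485.4 316.1] [568.3 388.2] ((527.1583251953125, 357.2521057128906), 41.745460510253906)
  col 860 ((548.3773803710938, 489.797119140625), (56.14260482788086, 80.23822021484375), 81.49662017822266)
scene s6 cube 208 [528.8 354.3] [52.7 52.6] 80.4 373.4
  base 1914 [534.7 393.6] [267.2 192. ] 81.2 24.1 [[419.0, 276.0], [609.0, 247.0], [650.0, 511.0], [460.0, 540.0]]
  ringlight 214 [487.8 310.8] [571.6 389.5] ((530.5457763671875, 352.9493408203125), 43.14664077758789)
  col 288 ((550.3321533203125, 487.9166259765625), (59.7689208984375, 80.80992889404297), 80.7458267211914)
scene scene0 cube 211 [528.6 354. ] [55.  52.1] 83.5 373.5
  base 1929 [535.6 393.2] [264.  191.3] 81.1 24.0 [[421.0, 278.0], [610.0, 248.0], [651.0, 509.0], [462.0, 538.0]]
  ringlight 208 [486.8 311.6] [572.1 391.6] ((528.216552734375, 353.6189270019531), 43.89405059814453)
  col 294 ((550.8760375976562, 487.0931091308594), (58.487308502197266, 82.19892120361328), 77.814697265625)
```

```bash
python3 -c "
from h import *
go([490,113,80],261.2,0,n=19,dyaw=93.2)"
```

```text
t 16.9 pos [402.3 -16.6 103.2] yaw 168.09 w 18.4 F [-1.1 -0.2 -1.6] N 19 end [489.9 113.1  80.1] -98.8
[-0.12, 0.31, 0.05, 0, 0, -0.86, 0, -0.15, 0.29, 0.05, 0, 0, -0.86, 0, -0.18, 0.28, 0.05, 0, 0, -0.86, 0, -0.2, 0.26, 0.04, 0, 0, -0.86, 0, -0.22, 0.25, 0.05, 0, 0, -0.86, 0, -0.24, 0.22, 0.05, 0, 0, -0.86, 0, -0.26, 0.21, 0.05, 0, 0, -0.86, 0, -0.27, 0.18, 0.05, 0, 0, -0.86, 0, -0.29, 0.15, 0.05, 0, 0, -0.86, 0, -0.3, 0.13, 0.05, 0, 0, -0.86, 0, -0.32, 0.11, 0.04, 0, 0, -0.86, 0, -0.32, 0.08, 0.05, 0, 0, -0.86, 0, -0.32, 0.05, 0.05, 0, 0, -0.86, 0, -0.33, 0.02, 0.05, 0, 0, -0.86, 0, -0.33, -0.01, 0.05, 0, 0, -0.86, 0, -0.33, -0.03, 0.05, 0, 0, -0.86, 0, -0.32, -0.07, 0.05, 0, 0, -0.86, 0, -0.32, -0.09, 0.04, 0, 0, -0.86, 0, -0.31, -0.11, 0.05, 0.02, 0, -0.77, 0]
```

>>> {"name": "play_rows", "arguments": {
  "motion": [-0.12,0.31,0.05,0,0,-0.86,0,-0.15,0.29,0.05,0,0,-0.86,0,-0.18,0.28,0.05,0,0,-0.86,0,-0.2,0.26,0.04,0,0,-0.86,0,-0.22,0.25,0.05,0,0,-0.86,0,-0.24,0.22,0.05,0,0,-0.86,0,-0.26,0.21,0.05,0,0,-0.86,0,-0.27,0.18,0.05,0,0,-0.86,0,-0.29,0.15,0.05,0,0,-0.86,0,-0.3,0.13,0.05,0,0,-0.86,0,-0.32,0.11,0.04,0,0,-0.86,0,-0.32,0.08,0.05,0,0,-0.86,0,-0.32,0.05,0.05,0,0,-0.86,0,-0.33,0.02,0.05,0,0,-0.86,0,-0.33,-0.01,0.05,0,0,-0.86,0,-0.33,-0.03,0.05,0,0,-0.86,0,-0.32,-0.07,0.05,0,0,-0.86,0,-0.32,-0.09,0.04,0,0,-0.86,0,-0.31,-0.11,0.05,0,0,-0.77,0,0,0,0,0,0,0,0]
}}

```text
t: 19.4
eef_pos: [490.2, 113.2, 80.0]
tcp_rot: [[-0.153, -0.988, -0.001], [-0.988, 0.153, -0.0], [0.0, 0.001, -1.0]]
wrist_force: [0.1, -0.4, -1.7]
width: 18.1
```

```bash
python3 - <<'E'
from h import *
snap('scene','s7'); snap('top','top7')
print(get_obs()['q'])
go([507.3,221.6,72],-98.8,0)
p=np.load('pics/s7.npz')['p']; cv2.imwrite('pics/s7c.png',cv2.resize(p[20:220,220:420],None,fx=3,fy=3,interpolation=cv2.INTER_CUBIC)[:,:,::-1])
p=np.load('pics/top7.npz')['p']; cv2.imwrite('pics/t7c.png',cv2.resize(p[120:300,60:300],None,fx=3,fy=3,interpolation=cv2.INTER_CUBIC)[:,:,::-1])
E
```

```text
[ 7.39849784e-02  4.81698199e-01  1.78011486e+00 -2.58887085e-04
  8.81048313e-01 -2.91245157e+00]
t 19.5 pos [490.  112.9  80.2] yaw -98.88 w 18.1 F [ 0.4 -0.8  0.3] N 5 end [507.2 221.5  71.9] -98.82
[-0.88, 0, 0.07, 0, 0, 0, 0, -0.88, -0.01, 0.06, 0, 0, 0, 0, -0.88, 0, 0.07, 0, 0, 0, 0, -0.88, 0, 0.06, 0, 0, 0, 0, -0.88, 0, 0.07, 0.01, 0, -0.01, 0]
```

View pics/s7c.png

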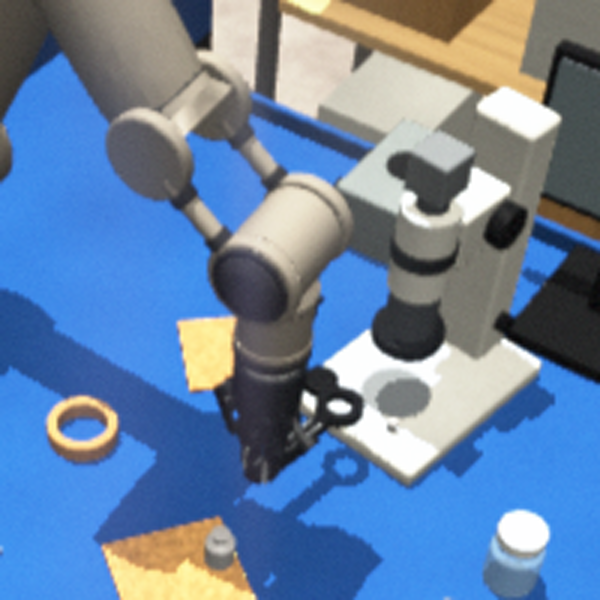

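View pics/t7c.png

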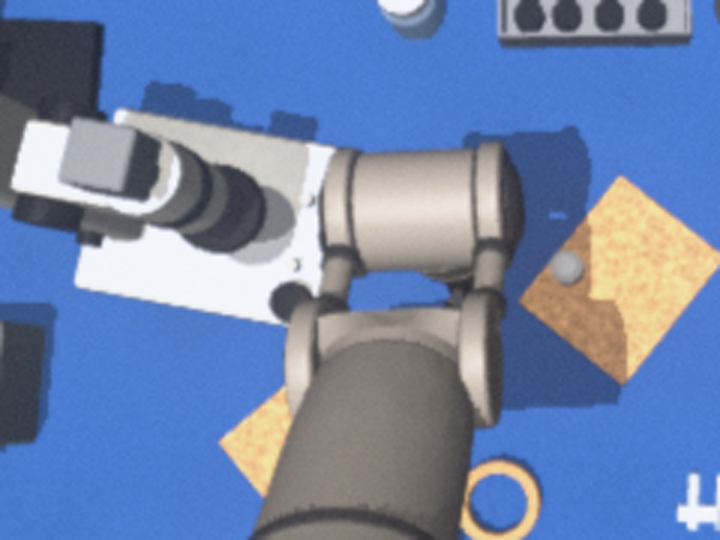

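>>> {"name": "play_rows", "arguments": {
  "motion": [-0.6,0,0.07,0,0,0,0,-0.6,-0.01,0.06,0,0,0,0,-0.6,0,0.07,0,0,0,0,-0.6,0,0.06,0,0,0,0,-0.6,0,0.07,0,0,0,0,-0.6,0,0,0,0,0,0,-0.5,0,0,0,0,0,0,-0.3,0,0,0,0,0,0,0,0,0,0,0,0,0,0,0,0,0,0,0,0]
}}

```text
t: 20.75
eef_pos: [507.4, 221.4, 72.5]
tcp_rot: [[-0.153, -0.988, -0.0], [-0.988, 0.153, -0.0], [0.0, 0.0, -1.0]]
wrist_force: [0.9, 0.1, -1.4]
width: 18.3
```

```bash
python3 - <<'E'
from h import *
snap('scene','s8'); snap('top','top8')
go([507.3,221.6,28],-98.8,0)
p=np.load('pics/s8.npz')['p']; cv2.imwrite('pics/s8c.png',cv2.resize(p[60:190,290:420],None,fx=4.5,fy=4.5,interpolation=cv2.INTER_CUBIC)[:,:,::-1])
p,W=cloud('scene','s8'); g=p.max(2)
e=np.array([.153,.988]); n=np.array([-.988,.153]); o=np.array([528.9,354.1])
q=W[g<90]; q=q[~np.isnan(q[:,0])]; q=q[(q[:,2]>60)&(q[:,2]<95)]
s=(q[:,:2]-o)@e; l=(q[:,:2]-o)@n
for a in range(-120,40,8):
    m=(s>a)&(s<=a+8)&(abs(l)<45)
    if m.sum(): print(a,m.sum(),np.percentile(q[m,2],[10,90]).round(1),'lat',l[m].min().round(1),l[m].max().round(1))
E
```

```text
t 20.85 pos [507.5 221.3  72.5] yaw -98.83 w 18.5 F [-0.7 -1.1 -0.6] N 2 end [507.3 221.5  28. ] -98.78
[-0.01, 0.01, 0.89, 0, 0, 0, 0, 0, 0, 0.89, 0, 0, -0.01, 0]
-88 3 [79.1 83.8] lat -1.7 3.0
-80 2 [76.5 81.2] lat 2.3 2.4
-56 1 [81.8 81.8] lat 2.4 2.4
-48 6 [81.2 85.5] lat -10.3 0.9
-40 10 [75.  85.5] lat -9.5 7.9
-32 15 [75.  84.4] lat -15.0 6.1
-24 20 [72.6 83.2] lat -20.8 16.0
-16 15 [71.7 83.9] lat -28.4 18.9
-8 6 [76.6 85.6] lat -25.5 14.1
0 5 [70.3 84.4] lat -26.4 -17.1
8 4 [79.1 80.4] lat -20.3 -15.3
```

View pics/s8c.png

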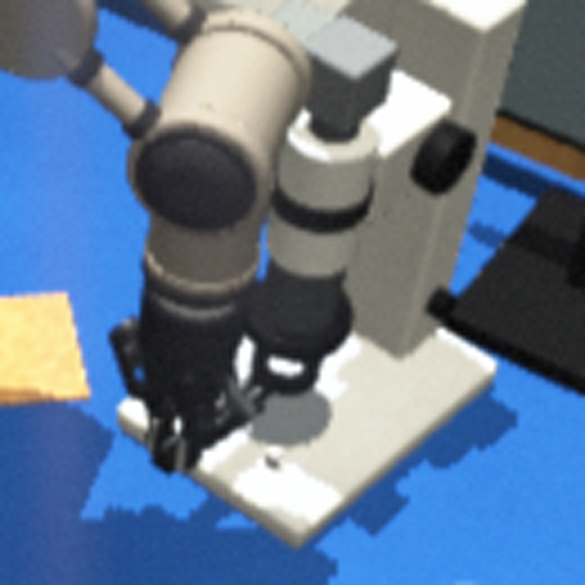

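>>> {"name": "play_rows", "arguments": {
  "motion": [0,0,0.5,0,0,0,0,0,0,0.5,0,0,0,0,0,0,0.3,0,0,0,0,0,0,0.2,0,0,0,0,0,0,0.1,0,0,0,0,0,0,0,0,0,0,0,0,0,0,0,0,0,0]
}}

```text
t: 21.72
eef_pos: [507.7, 221.8, 32.8]
tcp_rot: [[-0.153, -0.988, 0.001], [-0.988, 0.153, 0.0], [-0.0, -0.001, -1.0]]
wrist_force: [0.6, 0.6, -0.6]
width: 18.6
```

```bash
python3 - <<'E'
from h import *
snap('scene','s9'); print(get_obs()['eef_pos'],get_obs()['wrist_force'])
p=np.load('pics/s9.npz')['p']; cv2.imwrite('pics/s9c.png',cv2.resize(p[110:190,300:400],None,fx=7,fy=7,interpolation=cv2.INTER_CUBIC)[:,:,::-1])
E
```

```text
[507.73905334 221.74345566  32.82840831] [ 0.25029357 -0.11733037 -0.37456576]
```

View pics/s9c.png

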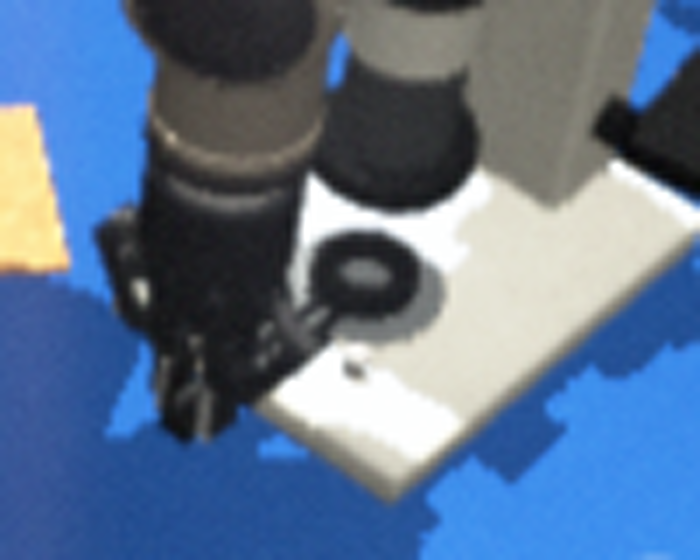

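```bash
python3 - <<'E'
from h import *
z=np.load('pics/s9.npz'); p=z['p']; g=p.max(2).astype(np.uint8)
big=cv2.resize(p[130:165,335:365],None,fx=16,fy=16,interpolation=cv2.INTER_CUBIC); cv2.imwrite('pics/s9r.png',big[:,:,::-1])
U,V=np.meshgrid(range(560),range(420))
m=((g<85)&(U>342)&(U<363)&(V>140)&(V<158))
for v in range(138,162): print(v,' '.join('%3d'%x for x in g[v,338:366]))
E
```

```text
138  79  71  61  52  55 159 254 254 254 250 225 141  82  43  35  36  35  37  33  30  34  32  31  37  62 112 187 250
139  66  56  49  42  66 191 254 254 254 254 253 249 226 142 105  83  62  46  41  41  52  58  62 111 189 247 251 254
140  48  48  42  42  86 233 254 254 254 254 254 254 253 250 248 228 179 138 131 137 169 174 193 248 252 254 254 254
141  41  40  37  36  98 242 254 254 254 254 254 254 254 254 254 252 249 249 250 250 252 252 252 254 254 254 254 245
142  39  40  36  38 119 252 254 254 253 249 237 223 212 210 218 216 220 247 254 254 254 254 254 254 254 254 254 236
143  41  34  38  45 143 253 250 243 212 174 132  98  74  78  89  90 101 165 222 248 254 254 254 254 254 254 247 232
144  35  38  37  49 140 246 228 178 104  65  49  46  42  43  45  43  44  58  98 169 231 253 254 254 254 254 252 237
145  36  39  35  59 152 217 175  97  59  41  36  35  37  38  40  36  37  39  43  64 120 218 250 254 254 254 254 253
146  33  37  35  71 182 202 157  71  45  40  37  38  47  44  46  42  38  37  37  38  56 133 226 250 254 254 254 254
147  37  38  40  91 194 197 119  53  37  40  49  68  99 
[... 983 characters left out ...]
 229
156  95  64  79  93  89 101 104  75  49  70 107 112 114 108 110 112 109 119 124 123 124 126 134 173 217 227 227 228
157  79  57  65  81  91  97  75  57  56 106 125 124 120 125 122 121 122 123 126 127 130 166 185 215 227 228 227 229
158  58  55  55  66  86  93  87  67  60 123 174 159 141 145 137 130 132 136 151 163 164 212 221 226 228 227 228 228
159  58  85  56  54  64  87  88  85 127 220 224 230 240 240 211 182 179 203 211 214 215 227 229 227 228 226 228 229
160  68  72  45  47  52  65  91 158 247 252 251 240 249 249 240 222 219 228 228 228 228 228 228 228 229 228 227 228
161  60  44  42  43  47  75 167 249 254 254 253 200 212 230 215 223 227 228 229 230 228 228 226 229 228 227 227 228
```

View pics/s9r.png

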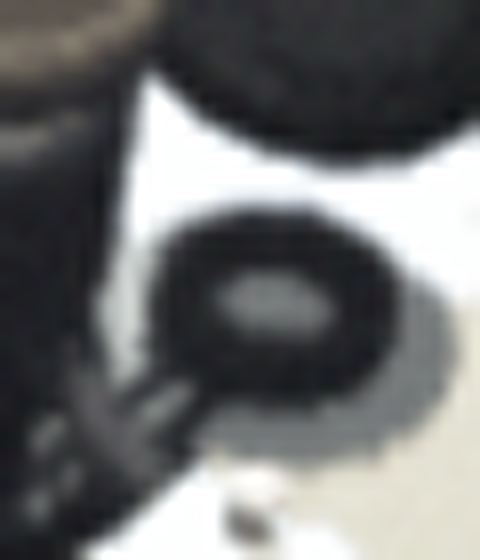

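```bash
python3 - <<'E'
from h import *
from scipy.optimize import minimize
c=calibration('scene'); R=np.array(c['R']); t=np.array(c['t'])
def proj(P): q=P@R.T+t; return np.stack([c['fx']*q[:,0]/q[:,2]+c['cx'],c['fy']*q[:,1]/q[:,2]+c['cy']],1)
z=np.load('pics/s9.npz'); g=z['p'].max(2).astype(float)
ft=32.8+11; th=np.linspace(0,2*np.pi,120)
def model(cx,cy,ztop,show=False):
    S=4; u0,v0=338,139; img=np.zeros((24*S,28*S),np.uint8)
    body=np.zeros_like(img); 
    def poly(r,zz): return ((proj(np.stack([cx+r*np.cos(th),cy+r*np.sin(th),np.full(120,zz)],1))-[u0-.5,v0-.5])*S*16).round().astype(np.int32)
    pts=np.concatenate([poly(28,ztop),poly(28,ztop-14)])
    cv2.fillConvexPoly(body,cv2.convexHull(pts),255,shift=4)
    h1=np.zeros_like(img);h2=np.zeros_like(img)
    cv2.fillConvexPoly(h1,poly(15,ztop),255,shift=4);cv2.fillConvexPoly(h2,poly(15,ztop-14),255,shift=4)
    body[(h1>0)&(h2>0)]=0
    return cv2.resize(body,(28,24),interpolation=cv2.INTER_AREA)/255.
T=np.clip((120-g[139:163,338:366])/75,0,1)
Wt=np.ones_like(T); 
V,U=np.mgrid[139:163,338:366]; Wt[V<142]=0; Wt[(U<343)]=0; Wt[(V>152)&(U<349)]=0; Wt[V>157]=0
best=[]
for cx in np.arange(515,542,1.):
  for cy in np.arange(342,370,1.):
    best.append((np.sum(Wt*(model(cx,cy,44)-T)**2),cx,cy))
best.sort(); print(best[:6])
E
```

```text
[(np.float64(20.04143021914648), np.float64(529.0), np.float64(351.0)), (np.float64(20.453490196078434), np.float64(530.0), np.float64(350.0)), (np.float64(20.554060745866973), np.float64(529.0), np.float64(350.0)), (np.float64(20.81664282968089), np.float64(530.0), np.float64(351.0)), (np.float64(20.84141791618608), np.float64(529.0), np.float64(349.0)), (np.float64(21.157093425605538), np.float64(528.0), np.float64(350.0))]
```

```bash
python3 - <<'E'
from h import *
from scipy.optimize import least_squares
p,W=cloud('scene','s9'); g=p.max(2)
V,U=np.mgrid[0:420,0:560]
m=(g<60)&(U>342)&(U<361)&(V>141)&(V<156)&~((V>152)&(U<349))
q=W[m]; print(np.percentile(q[:,2],[2,25,50,75,98]))
q=q[(q[:,2]>38)&(q[:,2]<52)]
print(len(q),q[:,:2].min(0),q[:,:2].max(0),cv2.minEnclosingCircle(q[:,:2].astype(np.float32)))
# base heights near
for cam,f in (('scene','s9'),('scene','s5')):
    p,W=cloud(cam,f); X,Y,Z=W[...,0],W[...,1],W[...,2]
    mm=(Z>18)&(Z<32)&(abs(X-530)<130)&(Y>240)&(Y<560); k,l,s,_=cv2.connectedComponentsWithStats(mm.astype(np.uint8)); i=1+np.argmax(s[1:,4]); b=W[l==i]
    r=cv2.minAreaRect(b[:,:2].astype(np.float32)); print(f,r)
    a=np.radians(81.2); e=np.array([np.cos(a),np.sin(a)]); n=np.array([-e[1],e[0]])
    s_=b[:,:2]@e; l_=b[:,:2]@n
    print(np.percentile(s_,[0.2,1,99,99.8]),np.percentile(l_,[.2,1,99,99.8]), 'ring', np.array([529,350.7])@e,np.array([529,350.7])@n)
E
```

```text
[28.88066446 36.65994613 39.48384816 42.44288605 48.601631  ]
72 [504.95587897 319.14513449] [555.04682823 375.42848044] ((531.1383056640625, 347.28680419921875), 30.037212371826172)
s9 ((546.8909301757812, 391.661865234375), (265.63079833984375, 168.93800354003906), 81.41515350341797)
[338.95802449 341.91677211 595.74802278 601.35008082] [-564.14528141 -562.83739692 -417.18949751 -403.51498564] ring 427.50120076756224 -469.1206810004142
s5 ((536.1728515625, 393.08319091796875), (264.6495666503906, 191.04534912109375), 81.12971496582031)
[339.25507122 342.00988329 593.08778671 600.18849596] [-564.53512161 -562.49277372 -377.22250128 -374.85615231] ring 427.50120076756224 -469.1206810004142
```

>>> {"name": "play_rows", "arguments": {
  "motion": [-0.04,0,0.05,0,0,0,0,-0.04,0,0.05,0,0,0,0,0,0,0.03,0,0,0,0,0,0,0.03,0,0,0,0,0,0,0,0,0,0,0,0,0,0,0,0,0,0]
}}

```text
t: 22.52
eef_pos: [507.8, 223.7, 28.5]
tcp_rot: [[-0.153, -0.988, 0.0], [-0.988, 0.153, -0.0], [0.0, -0.0, -1.0]]
wrist_force: [-0.2, 0.1, -0.7]
width: 18.2
```

>>> {"name": "play_rows", "arguments": {
  "motion": [0,0,0.03,0,0,0,0,0,0,0.03,0,0,0,0,0,0,0,0,0,0,0,0,0,0,0,0,0,0]
}}

```text
t: 23.02
eef_pos: [507.9, 223.6, 27.6]
tcp_rot: [[-0.153, -0.988, 0.0], [-0.988, 0.153, -0.0], [-0.0, -0.0, -1.0]]
wrist_force: [-1.6, -1.8, 5.0]
width: 18.3
```

>>> {"name": "play_rows", "arguments": {
  "motion": [0,0,0,0,0,0,0.25,0,0,0,0,0,0,0.28,0,0,0,0,0,0,0.4,0,0,0,0,0,0,0.5,0,0,0,0,0,0,0.5,0,0,0,0,0,0,0.5]
}}

```text
t: 23.78
eef_pos: [507.8, 223.7, 27.0]
tcp_rot: [[-0.153, -0.988, -0.0], [-0.988, 0.153, -0.0], [0.0, 0.0, -1.0]]
wrist_force: [0.5, -0.1, -0.2]
width: 42.7
```

>>> {"name": "play_rows", "arguments": {
  "motion": [0,0,-0.3,0,0,0,0.5,0,0,-0.6,0,0,0,0.5,0,0,-0.8,0,0,0,0.5,0.6,0,-0.8,0,0,0,0.5,1,0,-0.5,0,0,0,0.5,1,0,0,0,0,0,0.5,1,0,0,0,0,0,0.5,1,0,0,0,0,0,0.5,1,0,0,0,0,0,0.5,1,0,0,0,0,0,0.5,0.5,0,0,0,0,0,0.5,0,0,0,0,0,0,0.5]
}}

```text
t: 25.28
eef_pos: [480.9, 47.9, 102.6]
tcp_rot: [[-0.154, -0.988, 0.001], [-0.988, 0.154, -0.0], [-0.0, -0.001, -1.0]]
wrist_force: [0.6, 0.3, -0.2]
width: 42.5
```

```bash
python3 - <<'E'
from h import *
snap('scene','s10'); snap('top','top10'); o=get_obs(); print(o['t'],o['eef_pos'],o['wrist_force'])
p=np.load('pics/s10.npz')['p']; cv2.imwrite('pics/s10c.png',cv2.resize(p[110:190,300:400],None,fx=7,fy=7,interpolation=cv2.INTER_CUBIC)[:,:,::-1])
p=np.load('pics/top10.npz')['p']; cv2.imwrite('pics/t10c.png',cv2.resize(p[140:240,60:230],None,fx=4.5,fy=4.5,interpolation=cv2.INTER_CUBIC)[:,:,::-1])
E
```

```text
25.375 [480.92362114  48.76337271 102.3600739 ] [ 0.61565046  0.67832002 -0.40648781]
```

View pics/s10c.png

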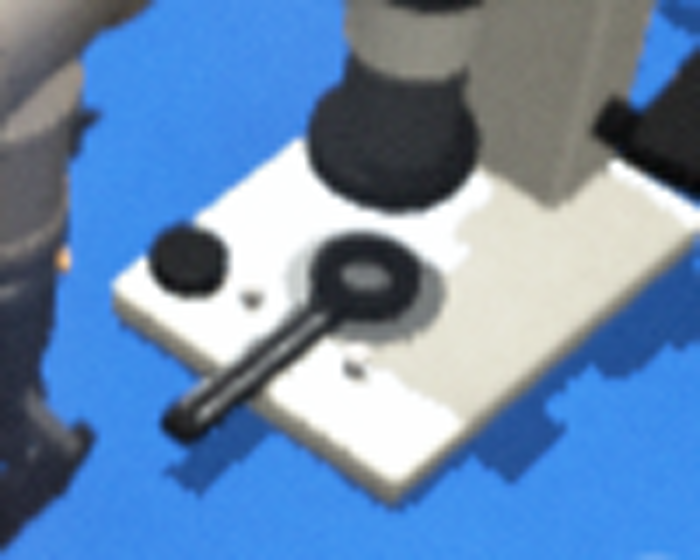

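View pics/t10c.png

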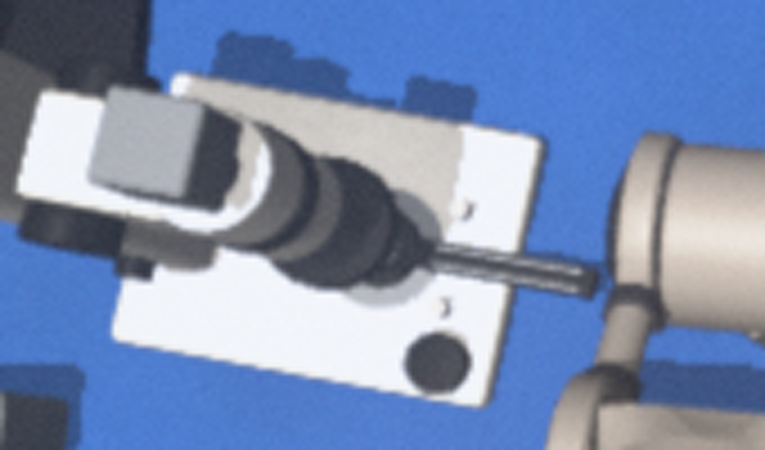

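```bash
python3 - <<'E'
from h import *
a=np.radians(81.2); e=np.array([np.cos(a),np.sin(a)]); n=np.array([-e[1],e[0]])
for cam,f,o in (('top','top10',np.array([527.4,357.4])),('scene','s10',np.array([528.9,354.1]))):
    p,W=cloud(cam,f); X,Y,Z=W[...,0],W[...,1],W[...,2]
    s=(W[...,:2]-o)@e; l=(W[...,:2]-o)@n
    b=(Z>18)&(Z<30)&(s>-110)&(s<200)&(abs(l)<100)&(p.max(2)>100)
    print(cam,'base front pct',np.nanpercentile(s[b],[.1,.5,1]),'lat',np.nanpercentile(l[b],[.3,99.7]))
    m=(p.max(2)<110)&(Z>28)&(Z<50)&(s<-5)&(s>-170)&(abs(l)<22)
    if True:
        print(' lever tail end',np.nanpercentile(s[m],[.5,1,2]),'n',m.sum(),'z',np.nanpercentile(Z[m],[10,50,90]))
        for x in range(-150,-35,15):
            k=m&(s>x)&(s<=x+15)
            if k.sum(): print('  ',x,k.sum(),np.nanmedian(Z[k]).round(1),'lat mid',((np.nanmin(l[k])+np.nanmax(l[k]))/2).round(1),np.nanmean(l[k]).round(1))
    cv2.imwrite('pics/m_%s.png'%f,m.astype(np.uint8)*255)
# scene ring fit with ztop=39
c=calibration('scene'); R=np.array(c['R']); t=np.array(c['t']); th=np.linspace(0,2*np.pi,120)
def proj(P): q=P@R.T+t; return np.stack([c['fx']*q[:,0]/q[:,2]+c['cx'],c['fy']*q[:,1]/q[:,2]+c['cy']],1)
g=np.load('pics/s10.npz')['p'].max(2).astype(float); S=4;u0,v0=340,140;w,h=26,22
def model(cx,cy,ztop):
    body=np.zeros((h*S,w*S),np.uint8);h1=body.copy();h2=body.copy()
    poly=lambda r,zz:((proj(np.stack([cx+r*np.cos(th),cy+r*np.sin(th),np.full(120,zz)],1))-[u0-.5,v0-.5])*S*16).round().astype(np.int32)
    cv2.fillConvexPoly(body,cv2.convexHull(np.concatenate([poly(28,ztop),poly(28,ztop-14)])),255,shift=4)
    cv2.fillConvexPoly(h1,poly(15,ztop),255,shift=4);cv2.fillConvexPoly(h2,poly(15,ztop-14),255,shift=4)
    body[(h1>0)&(h2>0)]=0
    return cv2.resize(body,(w,h),interpolation=cv2.INTER_AREA)/255.
T=np.clip((115-g[v0:v0+h,u0:u0+w])/70,0,1); V,U=np.mgrid[v0:v0+h,u0:u0+w]; Wt=np.ones_like(T); Wt[V<142.]=0; Wt[(V>151)&(U<350)]=0
r=sorted((np.sum(Wt*(model(x,y,39)-T)**2),x,y) for x in np.arange(518,540,1.) for y in np.arange(342,368,1.))
print(r[:4]); x,y=r[0][1:]; print('rel', (np.array([x,y])-[528.9,354.1])@e,(np.array([x,y])-[528.9,354.1])@n)
E
```

```text
top base front pct [-89.17242245 -88.03367985 -87.21495633] lat [-93.6045349   94.58075209]
 lever tail end [-149.34065218 -149.18855838 -148.56649482] n 174 z [34.66928241 37.5894337  40.3957471 ]
   -150 23 37.0 lat mid -0.5 -0.5
   -135 9 37.5 lat mid -1.6 -1.6
   -120 8 38.0 lat mid -1.4 -1.3
   -105 12 39.6 lat mid 3.3 -0.4
   -90 9 37.3 lat mid -1.0 -1.1
   -75 8 37.2 lat mid -1.2 -1.1
   -60 10 37.4 lat mid -1.5 -1.4
   -45 22 38.3 lat mid -0.3 -0.5
scene base front pct [-93.29438415 -90.56695371 -89.56039733] lat [-95.66386497  94.31353713]
 lever tail end [-148.06208314 -147.78653831 -147.44660679] n 168 z [31.89536343 36.61150188 40.89700707]
   -150 22 36.0 lat mid -0.5 -2.2
   -135 13 37.9 lat mid -3.6 -4.6
   -120 14 38.0 lat mid -3.3 -4.1
   -105 12 36.7 lat mid -3.5 -3.0
   -90 11 36.1 lat mid -3.7 -3.1
   -75 11 37.4 lat mid -3.1 -3.9
   -60 14 37.0 lat mid -2.8 -2.8
   -45 17 36.5 lat mid -2.5 -2.7
[(np.float64(22.81633916311623), np.float64(529.0), np.float64(353.0)), (np.float64(22.830680899810908), np.float64(529.0), np.float64(351.0)), (np.float64(22.8895857166396), np.float64(529.0), np.float64(352.0)), (np.float64(22.92893761426139), np.float64(528.0), np.float64(353.0))]
rel -1.0717526359628233 -0.26710725805712315
```

```bash
python3 - <<'E'
from h import *
for f in ('scene0','s10'):
    p,W=cloud('scene',f); X,Y,Z=W[...,0],W[...,1],W[...,2]
    for n,m in dict(weight=(abs(X-490)<40)&(abs(Y-38)<40)&(Z>18)&(Z<70),jar=(abs(X-753)<50)&(abs(Y-199)<50)&(Z>15),cap=(abs(X-450)<30)&(abs(Y-311)<30)&(Z>33)&(Z<60)).items(): print(f,n,m.sum(),np.nanmedian(W[m],0).round(1))
finish_job()
E
```

```text
scene0 weight 111 [497.1  29.3  37.6]
scene0 jar 433 [766.4 190.1  68. ]
scene0 cap 87 [451.3 309.5  39. ]
s10 weight 109 [496.8  29.4  38.4]
s10 jar 433 [766.3 190.4  67.5]
s10 cap 85 [450.9 309.6  38.4]
the job is handed in; nothing more can be done
```

The job is done and handed in at about 25.5 s. I lifted the black lever out through the mould's slot and laid it flat on the larger cork pad. I then let go, took it again by the tail, and set it on the microscope stage. The ring is under the lens and the shaft lies between the clips, out to the front. The gripper was open and well clear when I handed in.

**Last checks:**
- **Along the shaft:** in the top view the tail end sat 149–150 mm in front of the stage centre, so the ring is about 0–1 mm off. The scene view gave −1 mm, or +2 mm going by the tail end there.
- **Sideways:** the top view put the shaft about 1 mm off the centre line. The scene view disagreed slightly, giving 3 mm for the shaft but under 1 mm for the ring.
- **Flatness:** the lever's top read 36–39 mm along its length, against 39 mm expected, so it lies flat.
- **Other things:** the weight, jar and lens cap were where they started to within 1 mm. I did not re-measure the other items. I saw no sign of contact with the optics, and wrist force read at most about 5 N at the end of any move.

When I let go on the pad, the lever slid down about 8–10 mm between the fingers. The slot floor stopped the fingers from gripping it any lower. It still came to rest flat and fully on the pad.

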